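# Vent the bench steriliser and hold its lid at the balance point

## Task

The small bench steriliser has finished its cycle: with the lid still shut, press the red vent plunger on its front deck fully down to its stop, keep it down for a moment, then let it spring back up. Then grip the lid by its black bar handle and swing it up steadily until it stands straight upright, balanced over its hinge, and finish while still gripping the bar and holding it still there, so that the condensate runs back into the basin. Do not let the lid drop shut or go over backwards, and leave the bottle, beaker, jar and glove box around it where they are.

Things in the scene. Friction and masses are not known exactly. Their poses are not given: they have to be found in the camera images.
- steriliser: White benchtop steriliser, fixed; place and yaw vary. Origin: underside, below the basin's centre. Own x points away from the robot-facing control panel, y left to the lid's hinge, z up. Basin 200 mm (x) by 230 mm (y), 100 mm high; before it (x -182 to -102 mm) a flat deck 80 mm high carries the vent on one side and a round gauge (48 mm across, 20 mm high) on the other; sides vary.
- lid_hinge (a point): Middle of the lid's hinge axis, 107 mm above the bench on the left (own y = +121 mm) edge of the steriliser; the hinge axis runs along the steriliser's x axis.
- lid (a joint): Lid angle, rad: 0 shut, grows as its right-hand edge rises and swings over to the left; 1.57 = upright, the balance point whatever the lid's mass; stop at 2.2. The lid (198 by 220 mm, 12 mm thick aluminium plate, 0.35 to 0.7 kg) swings freely: let go short of the balance point it falls shut, beyond it it falls over to the left.
- lid_bar (a point): Centre of the lid's handle: a straight black round bar, 12 mm diameter, parallel to the hinge axis, 120 mm between its end posts. With the lid shut it lies 200 mm right of the hinge axis (own -y) and 50 mm above it; 38 mm clear gap between bar and lid face. The lid's free edge lies 27 mm beyond it. The bar can turn between gripped fingers that stay pointing down.
- plunger (a joint): How far the vent plunger is pressed, in m: 0 up, 0.012 at its stop. A spring pushes back with 2.4 N at the start and 7.2 N at the stop and returns it to 0.
- plunger_top (a point): Centre of the upper face of the red vent plunger's head, a disc of 32 mm diameter and 12 mm thick on a brass collar on the front deck; its top is 128 mm above the bench when up and it moves straight down.
- bottle: Bystander: glass bottle with blue cap, 76 mm diameter, 170 mm tall; origin at the centre of its underside.
- beaker: Bystander: open glass beaker, 76 mm across, 100 mm tall; origin at the centre of its underside.
- jar: Bystander: amber jar, 72 mm diameter, 90 mm tall; origin at the centre of its underside.
- glovebox: Bystander: cardboard glove box 120 by 220 by 70 mm; origin at the centre of its underside.

How it is judged (in metres and radians):
On the way, in this order (a step that is already met when the one before it is completed fails the run):
1. the vent plunger is pressed to its stop while the lid is shut (value of joint plunger above 0.0105 m and value of joint lid below 0.05 rad), for 0.2 s.
2. the plunger is up again and the gripped lid stands at its balance point (value of joint plunger below 0.002 m and value of joint lid between 1.45 and 1.69 rad and contact force between the fingers and lid above 2 N), for 0.3 s.
At the end, for the whole second after the job is handed in: The lid stands within 0.12 rad (7 degrees) of upright (joint 1.45 to 1.69), still (under 0.15 rad/s), gripped by the fingers with more than 2 N, and the plunger is up (under 2 mm) (all of step 2 and velocity of joint lid between -0.15 and 0.15 rad/s); the arm keeps its last pose, push and grip.
It fails at once if the lid goes over backwards past its balance point (value of joint lid above 1.9 rad).
It fails at once if the lid drops (falls shut or is flung) (velocity of joint lid below -3 rad/s or velocity of joint lid above 3 rad/s).
It fails at once if the bottle, beaker, jar or glove box is moved more than 30 mm (distance of any of bottle, beaker, jar, glovebox from where it was at the start of the episode above 0.03 m).
It also fails if it takes over 50 s, if anything falls off the work surface, if the arm or the gripper's body presses on something with over 40 N, if the wrist force passes 120 N, or if a joint passes its speed limit or range.

## Robot

A 6-joint arm with a two-finger parallel gripper is mounted at the origin on the work surface. World frame = base frame: x ahead of the robot, y to its left, z up, the work surface at z = 0. Lengths are in m, angles in degrees, forces in N, time in s.
With the tool pointing down it reaches from about 0.4 to 0.825 m from the base axis. Payload 7 kg.
Tool frame: the origin (TCP) lies between the finger pads; the fingertips stand 19 mm ahead of it and the grasp point (between the pads) is the TCP; z points along the fingers, y is the line along which they close (so a half turn about z gives the same grasp; the last joint's range is limited). The gripper opens to 88 mm and grips with 3 to 60 N. Pads are 19 mm wide; open, the fingers measure 130 mm over their backs; the gripper's body (78 mm by 193 mm) begins 47 mm behind the grasp point.
Start: joints at [84.746, 20.546, 0.682, 0, -70.136, -16.507], TCP at [0.25, 0.627, 0.246] pointing down, gripper open.
Joint ranges: [-176.03, 176.03], [-82.01, 121.73], [-58.28, 71.71], [-173.87, 95.51], [-174.79, -0.11], [-173.66, 173.66]. Speed limits (degrees/s): [136.94, 136.94, 172.46, 180, 180, 180].

## Interface

Orientations are given as [roll, pitch, yaw] about the fixed x, y, z axes, in that order (R = Rz(yaw) Ry(pitch) Rx(roll)).
In Python, from plant import get_obs, snapshot, close_job, spot_in, spot_point gives the robot as it stands.
- The arm moves only by the tool play_rows, never from a script. Its argument "plan" is a list of rows, each a list of 6 numbers: the shift along the tool's x, y, z in cm, then the turn, a rotation vector about the tool's x, y, z in degrees. A call has 1 to 20 rows; each row shifts and turns the commanded pose from where the row before left it, along the tool's axes as they then stand; what a row does not reach is not made up. A row lasts 1/12 s, in which the tool goes at most 41.7 mm and 7.16 degrees, less where a joint would pass 70% of its speed; a pose out of reach is approached as far as the arm can. A call is refused whole if a number of a shift passes 4.17 or a number of a turn 7.16, either way. A call with a gripper value outside its range is refused whole. "grip" is the finger opening in cm, from 0 to 8.76, set as the call begins (left out, the last holds). The fingers move at their own pace and stop on an object; the grip force is fixed at half the most. Time passes only in rows, so rows that do not move let the fingers close. It gives the time, the measured TCP pose, the force, the opening and the grip force at its end, in the units of the state.
- get_obs(): the state, without advancing time (a new reading comes with each control period).
- snapshot(name): name is "scene" or "top" or "wrist"; returns a dict with "frame" (480x640x3 uint8, red, green, blue), "fx", "fy", "cx", "cy" (pixels), "position" and "attitude" of the camera in the world. Camera axes: x right, y down, z forward; pixel columns grow to the right and rows downward; lengths in m; the calibration is good to about 2 mm. The wrist camera is an equidistant fisheye: a pixel r from the principal point sees the ray r / f radians off the axis. A picture is of the moment at which its call begins. There is no depth.
- close_job(): hands the job in; it is judged then, once.
Trained networks look in the newest picture that a camera, given by its name, has taken for a name from the list of things; names that differ only in an ending like _2 or _b are one class to them, and where a whole thing is asked for, a point or a joint stands for the part that bears it (a point fixed in the world has none). Each returns a list of dicts, best first, with "score" (0 to 1); they miss things now and then, are a little off and sometimes report something else, mostly with a low value. They report only what shows in the picture. A call takes as long as a camera call.
- spot_in(camera, thing): "position" ([x, y, z] in m, in world coordinates, good to about 4 mm: the middle of the surface that is visible of it).
- spot_point(camera, thing): "position" ([x, y, z] in m, in world coordinates, good to about 4 mm: a listed point, or the origin of a listed thing).
The state is a dict: "clock": time; "joint_pos": joint angles; "qvel": joint speeds; "tau": joint torques, N m; "tool_pos": TCP position; "orientation": TCP orientation; "force": force on the tool from outside, world axes, zero at the start; "moment": the same for the moment, N m; "opening": finger opening in m; "gripper_force": force on a finger pad.
Only numpy, scipy, OpenCV 4.12 (cv2) and the standard library are available. Lean on these libraries where they do the work, as an engineer would, in place of code of your own. Each camera call takes 0.05 s, during which the arm holds its last target. There are 200 camera calls.

## Working session

There is one attempt and no reset: what is moved stays moved. The work goes in short steps, Python scripts to look and compute and a tool call to move; the robot and the scene stay as the last step left them, time stands still between calls to the robot, and variables do not carry over. Pictures are saved under pics/ and viewed, at most 10 in all, crops included, and the job is handed in when it is done.

Besides the shell and the picture viewer there is one more tool, called after "Request:" as a command line: name --pt "numbers of a row" for each row, then --argument value for the rest. play_rows: Moves the arm, as the interface text tells. Its arguments: {"type":"object","properties":{"plan":{"type":"array","items":{"type":"array","items":{"type":"number"}}},"grip":{"type":"number"}},"required":["plan"]}

```bash
mkdir -p pics; python3 - <<'E'
from plant import *
import cv2,numpy as np
ims=[]
for c in ["scene","top"]:
    s=snapshot(c); cv2.imwrite(f"pics/{c}0.png",s["frame"][...,::-1])
    print(c,s["fx"],s["fy"],s["cx"],s["cy"],s["position"],np.array(s["attitude"]).tolist())
    for n in ["steriliser","lid_hinge","lid_bar","plunger_top","bottle","beaker","jar","glovebox"]:
        print(n,[(np.round(d["position"],4).tolist(),round(d["score"],2)) for d in spot_point(c,n)[:2]])
o=get_obs(); print({k:np.round(v,4).tolist() for k,v in o.items()})
E
```

```text
scene 618.9731062425898 618.9731062425898 325.16261890350677 237.98667861059707 [ 1.40350293 -0.67687882  1.04387635] [-130.12016102785702, -0.17527814080428225, 53.47942382707941]
steriliser [([0.5759, 0.0098, 0.0035], 0.57)]
lid_hinge [([0.5568, 0.1251, 0.1079], 0.91), ([0.576, 0.0096, 0.0002], 0.67)]
lid_bar [([0.5867, -0.0767, 0.1574], 0.76)]
plunger_top [([0.4453, -0.082, 0.1318], 0.67)]
bottle [([0.4303, -0.4173, -0.0018], 0.98)]
beaker [([0.6323, -0.4422, -0.0007], 0.9)]
jar [([0.45, 0.4583, 0.003], 0.71)]
glovebox [([0.6151, 0.4587, -0.0013], 0.92)]
top 448.1344105639953 448.1344105639953 318.3634309846232 241.4737450596385 [ 0.28066442 -0.01479358  1.23531111] [-166.9243775895426, 0.18429074450873625, -87.2033092879882]
steriliser [([0.5748, 0.0087, -0.0008], 0.69)]
lid_hinge [([0.5913, -0.0708, 0.1584], 0.72), ([0.5595, 0.1268, 0.1107], 0.63)]
lid_bar [([0.5913, -0.07, 0.1555], 0.71), ([0.5605, 0.1276, 0.1065], 0.48)]
plunger_top [([0.4481, -0.081, 0.1265], 0.66)]
bottle [([0.4334, -0.4142, -0.0024], 0.61)]
beaker [([0.6298, -0.4464, 0.0065], 0.78)]
jar [([0.4468, 0.458, -0.0005], 0.63)]
glovebox [([0.6208, 0.4517, -0.0019], 0.6), ([0.4323, -0.4143, -0.0004], 0.39)]
{'clock': 0.9, 'joint_pos': [84.7454, 20.5473, 0.6827, 0.0026, -70.1365, -16.5065], 'qvel': [0.0242, 0.0934, 0.0815, -0.0006, -0.0499, 0.0345], 'tau': [-0.001, -58.236, 29.3288, 7.0019, 0.0123, -0.0], 'tool_pos': [0.2503, 0.6269, 0.2456], 'orientation': [179.9996, -0.0026, -21.7603], 'force': [0.381, -0.2539, 0.3108], 'moment': [-0.0246, -0.0252, -0.0067], 'gripper_force': 0.0, 'opening': 0.0877}
```

View pics/top0.png

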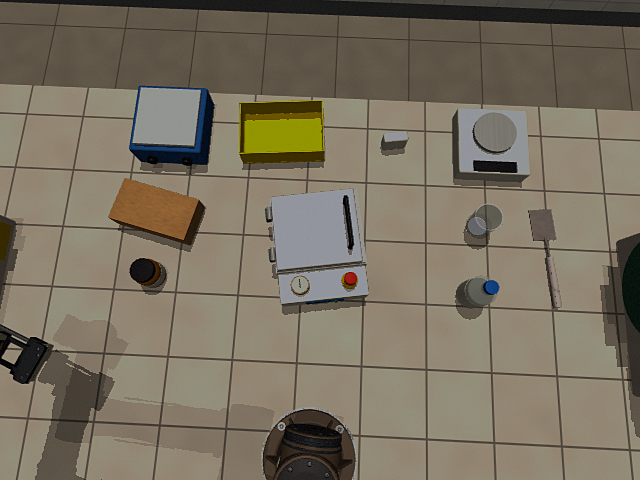

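View pics/scene0.png

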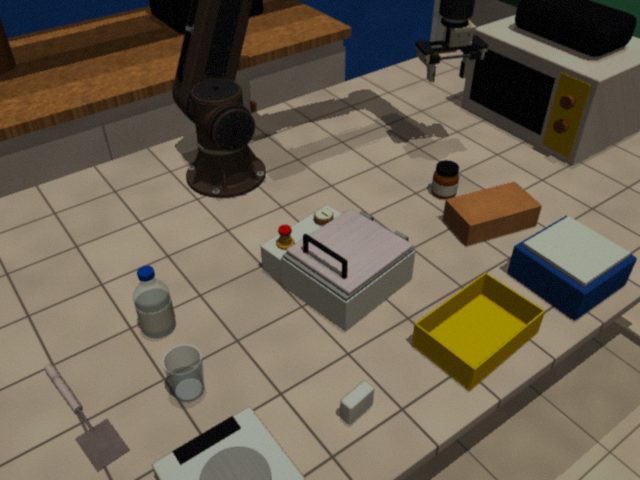

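The top view shows the bar at about (348,222), the red plunger at (350,280) and the hinge lugs at x≈270. The scene view agrees, and the bystanders are well clear. I'll refine the yaw and positions by pixel.

```bash
cat > h.py <<'E'
import numpy as np,cv2
from scipy.spatial.transform import Rotation as R
def ray(s,uv,z):
    d=R.from_euler('xyz',s["attitude"],degrees=True).apply([(uv[0]-s["cx"])/s["fx"],(uv[1]-s["cy"])/s["fy"],1])
    p=np.array(s["position"]); return p+d*(z-p[2])/d[2]
E
python3 - <<'E'
from plant import *; from h import *
for c,bx in [("top",(335,185,360,260)),("scene",(298,232,352,280))]:
    s=snapshot(c); f=s["frame"].astype(int)
    m=(f[...,0]>150)&(f[...,1]<60)&(f[...,2]<60)
    n,l,st,ce=cv2.connectedComponentsWithStats(m.astype(np.uint8)); i=1+np.argmax(st[1:,4])
    print(c,"red",st[i],ce[i],ray(s,ce[i],.126).round(4))
    k=np.zeros(m.shape,np.uint8);k[bx[1]:bx[3],bx[0]:bx[2]]=1
    b=((f.max(2)<45)&(k>0)).astype(np.uint8)
    n,l,st,ce=cv2.connectedComponentsWithStats(b); i=1+np.argmax(st[1:,4])
    ys,xs=np.where(l==i); (p,sz,a)=cv2.minAreaRect(np.c_[xs,ys].astype(np.float32))
    vx,vy,x0,y0=cv2.fitLine(np.c_[xs,ys].astype(np.float32),cv2.DIST_L2,0,.01,.01).ravel()
    A=ray(s,(x0,y0),.157);B=ray(s,(x0+20*vx,y0+20*vy),.157);d=B-A
    print("bar",st[i],p,sz,ray(s,p,.157).round(4),"yaw",np.degrees(np.arctan(d[1]/d[0])))
E
```

```text
top red [345 272  12  12  84] [350.27380952 277.55952381] [ 0.4494 -0.0827  0.126 ]
bar [343 195  11  55 236] (347.83172607421875, 222.01913452148438) (54.10631561279297, 5.53257417678833) [ 0.5839 -0.0701  0.157 ] yaw 8.576708165935024
scene red [284 229   4   3   6] [285.5        230.16666667] [ 0.4522 -0.0842  0.126 ]
bar [303 235  44  43 333] (324.7319641113281, 255.65672302246094) (57.48615646362305, 16.03431510925293) [ 0.6062 -0.0842  0.157 ] yaw 7.030663038603864
```

Request:
play_rows --pt "0 0 0 0 0 -6.08" --pt "0 0 0 0 0 -6.08" --pt "0 0 0 0 0 -6.08" --pt "0 0 0 0 0 -6.08" --pt "0 0 0 0 0 -6.08" --pt "3 3 0 0 0 0" --pt "3 3 0 0 0 0" --pt "3 3 0 0 0 0" --pt "3 3 0 0 0 0" --pt "3 3 0 0 0 0" --pt "0 3 0 0 0 0" --pt "0 3 0 0 0 0" --pt "0 3 0 0 0 0" --pt "0 3 0 0 0 0" --pt "0 3 0 0 0 0" --pt "0 3 0 0 0 0" --pt "0 3 0 0 0 0" --pt "0 3 0 0 0 0" --pt "0 3 0 0 0 0" --pt "0 3 0 0 0 0" --grip 0

```text
clock: 2.67
tool_pos: [0.463, 0.2053, 0.2459]
orientation: [-180.0, -0.0, 8.7]
force: [1.0, 0.1, -0.7]
opening: 0.0002
gripper_force: 0.0
```

Request:
play_rows --pt "-0.59 2.82 0 0 0 0" --pt "-0.59 2.82 0 0 0 0" --pt "-0.59 2.82 0 0 0 0" --pt "-0.59 2.82 0 0 0 0" --pt "-0.59 2.82 0 0 0 0" --pt "-0.59 2.82 0 0 0 0" --pt "-0.59 2.82 0 0 0 0" --pt "-0.59 2.82 0 0 0 0" --pt "-0.59 2.82 0 0 0 0" --pt "-0.59 2.82 0 0 0 0" --pt "0 0 2 0 0 0" --pt "0 0 2 0 0 0" --pt "0 0 2 0 0 0" --pt "0 0 0 0 0 0" --pt "0 0 0 0 0 0"

```text
clock: 3.92
tool_pos: [0.4467, -0.0812, 0.1854]
orientation: [180.0, 0.1, 8.6]
force: [0.2, -0.7, 1.0]
opening: 0.0008
gripper_force: 0.0
```

```bash
python3 - <<'E'
from plant import *; from h import *
s=snapshot("wrist"); cv2.imwrite("pics/w1.png",s["frame"][...,::-1])
print(s["fx"],s["cx"],s["cy"],s["position"],s["attitude"])
for n in ["lid_hinge","lid_bar","plunger_top"]:
    print(n,[(np.round(d["position"],4).tolist(),round(d["score"],2)) for d in spot_point("wrist",n)[:2]])
f=s["frame"].astype(int); m=(f[...,0]>120)&(f[...,1]<60)&(f[...,2]<60)
n,l,st,ce=cv2.connectedComponentsWithStats(m.astype(np.uint8)); i=1+np.argmax(st[1:,4]); print(st[i],ce[i])
print(get_obs()["tool_pos"])
E
```

```text
371.64829954431775 323.51391514849297 240.85273446299908 [ 0.526401   -0.06951684  0.32454407] [ 1.62511471e+02 -2.44116844e-02 -8.13729899e+01]
lid_hinge [([0.5577, 0.1256, 0.1054], 0.83), ([0.4472, -0.0833, 0.1305], 0.17)]
lid_bar [([0.587, -0.0737, 0.1525], 0.86)]
plunger_top [([0.4451, -0.0811, 0.1298], 0.66)]
[304 247  47  30 689] [323.42380261 259.26124819]
[ 0.44797764 -0.08062108  0.1868871 ]
```

View pics/w1.png

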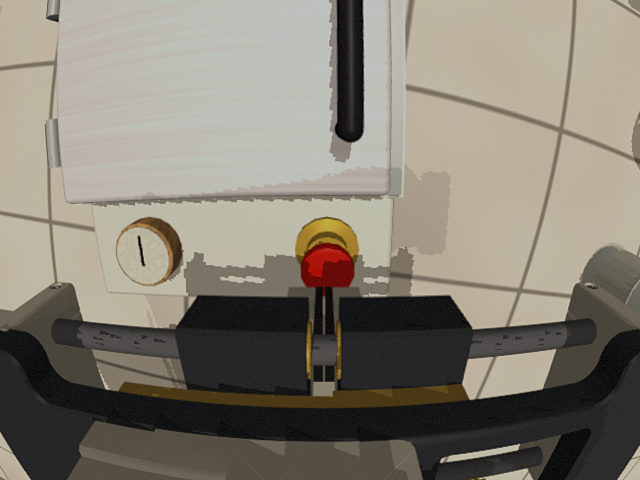

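The plunger's red head is at (328,265), just under the closed fingertips at (322,288). The bar runs vertically in the image, so the yaw is aligned. Pressing now.

Request:
play_rows --pt "0 0 1.2 0 0 0" --pt "0 0 1.2 0 0 0" --pt "0 0 1.0 0 0 0" --pt "0 0 0.4 0 0 0" --pt "0 0 0.4 0 0 0" --pt "0 0 0.3 0 0 0" --pt "0 0 0.3 0 0 0" --pt "0 0 0.2 0 0 0" --pt "0 0 0 0 0 0" --pt "0 0 0 0 0 0"

```text
clock: 4.95
tool_pos: [0.4472, -0.0808, 0.1362]
orientation: [180.0, -0.0, 8.7]
force: [-4.6, 2.0, 7.2]
opening: 0.0003
gripper_force: 3.3
```

Request:
play_rows --pt "0 0 0.15 0 0 0" --pt "0 0 0.15 0 0 0" --pt "0 0 0 0 0 0" --pt "0 0 0 0 0 0" --pt "0 0 0 0 0 0"

```text
clock: 5.37
tool_pos: [0.4474, -0.0809, 0.135]
orientation: [180.0, -0.1, 8.7]
force: [-12.0, 5.2, 27.0]
opening: 0.0003
gripper_force: 13.2
```

Request:
play_rows --pt "0 0 0 0 0 0" --pt "0 0 0 0 0 0" --pt "0 0 -0.5 0 0 0" --pt "0 0 -0.8 0 0 0" --pt "0 0 -1.2 0 0 0" --pt "0 0 -2.5 0 0 0" --pt "0 0 -3 0 0 0" --pt "0 0 -3 0 0 0" --pt "2.3 0.22 0 0 0 0" --pt "2.3 0.22 0 0 0 0" --pt "2.3 0.22 0 0 0 0" --pt "2.3 0.22 0 0 0 0" --pt "2.3 0.22 0 0 0 0" --pt "2.4 0.23 0 0 0 0" --pt "0 0 0 0 0 0" --pt "0 0 0 0 0 0"

```text
clock: 6.7
tool_pos: [0.5875, -0.0731, 0.242]
orientation: [180.0, 0.0, 8.6]
force: [-0.3, 0.3, -0.5]
opening: 0.0006
gripper_force: 0.0
```

Request:
play_rows --pt "0 0 0 0 0 0" --pt "0 0 0 0 0 0" --pt "0 0 0 0 0 0" --grip 5

```text
clock: 6.95
tool_pos: [0.586, -0.0732, 0.2431]
orientation: [-180.0, -0.0, 8.6]
force: [0.1, 0.1, 0.0]
opening: 0.0152
gripper_force: 0.0
```

```bash
python3 - <<'E'
from plant import *; from h import *
s=snapshot("wrist"); cv2.imwrite("pics/w2.png",s["frame"][...,::-1])
for n in ["lid_hinge","lid_bar","plunger_top"]:
    print(n,[(np.round(d["position"],4).tolist(),round(d["score"],2)) for d in spot_point("wrist",n)[:2]])
print(get_obs()["tool_pos"],get_obs()["force"])
E
```

```text
lid_hinge [([0.557, 0.1278, 0.1055], 0.85)]
lid_bar [([0.5884, -0.0708, 0.1536], 0.79)]
plunger_top [([0.4463, -0.0816, 0.1288], 0.87)]
[ 0.58628844 -0.0731666   0.24297963] [ 0.03693618  0.35683026 -0.70437079]
```

View pics/w2.png

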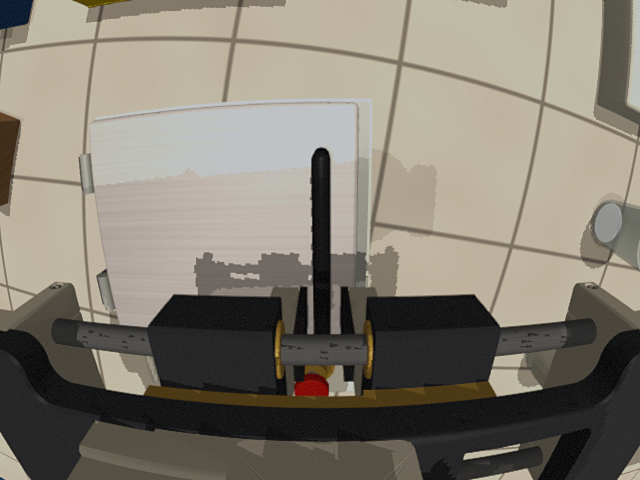

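The bar, at u≈321, lies midway between the opening fingers (290 to 355) and is well aligned. I'll descend and close.

Request:
play_rows --pt "0 0 0 0 0 0" --pt "0 0 0.6 0 0 0" --pt "0 0 1 0 0 0" --pt "0 0 1 0 0 0" --pt "0 0 1 0 0 0" --pt "0 0 1 0 0 0" --pt "0 0 1 0 0 0" --pt "0 0 1 0 0 0" --pt "0 0 1 0 0 0" --pt "0 0 1 0 0 0" --pt "0 0 0 0 0 0" --pt "0 0 0 0 0 0"

```text
clock: 8.15
tool_pos: [0.5863, -0.0733, 0.1559]
orientation: [180.0, 0.1, 8.6]
force: [-0.1, 0.3, -0.8]
opening: 0.0499
gripper_force: 0.0
```

Request:
play_rows --pt "0 0 0 0 0 0" --pt "0 0 0 0 0 0" --pt "0 0 0 0 0 0" --pt "0 0 0 0 0 0" --pt "0 0 0 0 0 0" --pt "0 0 0 0 0 0" --pt "0 0 0 0 0 0" --pt "0 0 0 0 0 0" --grip 0

```text
clock: 8.82
tool_pos: [0.5864, -0.0718, 0.1567]
orientation: [-179.9, -0.0, 8.6]
force: [-2.1, 8.6, 2.3]
opening: 0.0112
gripper_force: 30.0
```

```bash
python3 - <<'E'
import numpy as np
t=np.radians(np.linspace(0,90,55)); P=np.round(100*np.c_[.2*np.cos(t)-.05*np.sin(t),-(.2*np.sin(t)+.05*np.cos(t))],2)
d=np.diff(P,axis=0)
for k in range(0,54,18): print([[0,round(a,2),round(b,2),0,0,0] for a,b in d[k:k+18]])
E
```

```text
[[0, np.float64(-0.15), np.float64(-0.58), 0, 0, 0], [0, np.float64(-0.17), np.float64(-0.57), 0, 0, 0], [0, np.float64(-0.19), np.float64(-0.57), 0, 0, 0], [0, np.float64(-0.21), np.float64(-0.57), 0, 0, 0], [0, np.float64(-0.22), np.float64(-0.56), 0, 0, 0], [0, np.float64(-0.23), np.float64(-0.55), 0, 0, 0], [0, np.float64(-0.25), np.float64(-0.54), 0, 0, 0], [0, np.float64(-0.27), np.float64(-0.54), 0, 0, 0], [0, np.float64(-0.29), np.float64(-0.53), 0, 0, 0], [0, np.float64(-0.29), np.float64(-0.52), 0, 0, 0], [0, np.float64(-0.32), np.float64(-0.51), 0, 0, 0], [0, np.float64(-0.33), np.float64(-0.5), 0, 0, 0], [0, np.float64(-0.34), np.float64(-0.49), 0, 0, 0], [0, np.float64(-0.36), np.float64(-0.48), 0, 0, 0], [0, np.float64(-0.37), np.float64(-0.47), 0, 0, 0], [0, np.float64(-0.38), np.float64(-0.46), 0, 0, 0], [0, np.float64(-0.4), np.float64(-0.45), 0, 0, 0], [0, np.float64(-0.41), np.float64(-0.44), 0, 0, 0]]
[[0, np.float64(-0.42), np.float64(-0.43), 0, 0, 0], [0, np.float64(-0.44), np.float64(-0.41), 0, 0, 0], [0, np.float64(-0.44), np.float64(-0.4), 0, 0, 0], [0, np.fl
[... 985 characters left out ...]
loat64(-0.59), np.float64(-0.09), 0, 0, 0], [0, np.float64(-0.6), np.float64(-0.07), 0, 0, 0], [0, np.float64(-0.6), np.float64(-0.06), 0, 0, 0], [0, np.float64(-0.59), np.float64(-0.03), 0, 0, 0], [0, np.float64(-0.6), np.float64(-0.02), 0, 0, 0], [0, np.float64(-0.6), np.float64(0.0), 0, 0, 0], [0, np.float64(-0.6), np.float64(0.01), 0, 0, 0], [0, np.float64(-0.6), np.float64(0.04), 0, 0, 0], [0, np.float64(-0.6), np.float64(0.05), 0, 0, 0], [0, np.float64(-0.59), np.float64(0.06), 0, 0, 0], [0, np.float64(-0.6), np.float64(0.09), 0, 0, 0], [0, np.float64(-0.59), np.float64(0.1), 0, 0, 0], [0, np.float64(-0.59), np.float64(0.12), 0, 0, 0], [0, np.float64(-0.58), np.float64(0.14), 0, 0, 0]]
```

Request:
play_rows --pt "0 -0.15 0 0 0 0" --pt "0 -0.15 -0.58 0 0 0" --pt "0 -0.17 -0.57 0 0 0" --pt "0 -0.19 -0.57 0 0 0" --pt "0 -0.21 -0.57 0 0 0" --pt "0 -0.22 -0.56 0 0 0" --pt "0 -0.23 -0.55 0 0 0" --pt "0 -0.25 -0.54 0 0 0" --pt "0 -0.27 -0.54 0 0 0" --pt "0 -0.29 -0.53 0 0 0" --pt "0 -0.29 -0.52 0 0 0" --pt "0 -0.32 -0.51 0 0 0" --pt "0 -0.33 -0.5 0 0 0" --pt "0 -0.34 -0.49 0 0 0" --pt "0 -0.36 -0.48 0 0 0" --pt "0 -0.37 -0.47 0 0 0" --pt "0 -0.38 -0.46 0 0 0" --pt "0 -0.4 -0.45 0 0 0" --pt "0 -0.41 -0.44 0 0 0"

```text
clock: 10.4
tool_pos: [0.5785, -0.0215, 0.2515]
orientation: [179.9, -0.0, 8.6]
force: [2.2, -7.9, 1.5]
opening: 0.0107
gripper_force: 30.0
```

Request:
play_rows --pt "0 -0.42 -0.43 0 0 0" --pt "0 -0.44 -0.41 0 0 0" --pt "0 -0.44 -0.4 0 0 0" --pt "0 -0.46 -0.38 0 0 0" --pt "0 -0.47 -0.38 0 0 0" --pt "0 -0.48 -0.36 0 0 0" --pt "0 -0.49 -0.34 0 0 0" --pt "0 -0.5 -0.33 0 0 0" --pt "0 -0.51 -0.32 0 0 0" --pt "0 -0.52 -0.3 0 0 0" --pt "0 -0.53 -0.28 0 0 0" --pt "0 -0.53 -0.27 0 0 0" --pt "0 -0.55 -0.26 0 0 0" --pt "0 -0.55 -0.24 0 0 0" --pt "0 -0.55 -0.22 0 0 0" --pt "0 -0.57 -0.21 0 0 0" --pt "0 -0.57 -0.19 0 0 0" --pt "0 -0.57 -0.17 0 0 0"

```text
clock: 11.9
tool_pos: [0.5645, 0.0691, 0.3072]
orientation: [179.9, -0.1, 8.6]
force: [-0.2, -5.8, 7.2]
opening: 0.011
gripper_force: 30.0
```

Request:
play_rows --pt "0 -0.58 -0.16 0 0 0" --pt "0 -0.58 -0.14 0 0 0" --pt "0 -0.59 -0.12 0 0 0" --pt "0 -0.59 -0.1 0 0 0" --pt "0 -0.59 -0.09 0 0 0" --pt "0 -0.6 -0.07 0 0 0" --pt "0 -0.6 -0.06 0 0 0" --pt "0 -0.59 -0.03 0 0 0" --pt "0 -0.6 -0.02 0 0 0" --pt "0 -0.6 0 0 0 0" --pt "0 -0.6 0.01 0 0 0" --pt "0 -0.6 0.04 0 0 0" --pt "0 -0.6 0.05 0 0 0" --pt "0 -0.59 0.06 0 0 0"

```text
clock: 13.07
tool_pos: [0.5515, 0.1526, 0.3113]
orientation: [-180.0, 0.1, 8.6]
force: [-4.9, -1.8, 3.6]
opening: 0.011
gripper_force: 30.0
```

Request:
play_rows --pt "0 -0.6 0.09 0 0 0" --pt "0 -0.59 0.1 0 0 0" --pt "0 -0.5 0.1 0 0 0" --pt "0 -0.4 0.1 0 0 0" --pt "0 -0.2 0.05 0 0 0" --pt "0 0 0 0 0 0" --pt "0 0 0 0 0 0" --pt "0 0 0 0 0 0"

```text
clock: 13.73
tool_pos: [0.5479, 0.1752, 0.3062]
orientation: [-180.0, 0.1, 8.7]
force: [-5.2, -1.1, 4.6]
opening: 0.0107
gripper_force: 30.0
```

```bash
python3 - <<'E'
from plant import *; from h import *
a=[]
for c in ["wrist","scene","top"]:
    s=snapshot(c); cv2.imwrite(f"pics/{c}3.png",s["frame"][...,::-1])
    for n in ["lid_hinge","lid_bar","plunger_top"]:
        print(c,n,[(np.round(d["position"],4).tolist(),round(d["score"],2)) for d in spot_point(c,n)[:2]])
o=get_obs(); print(o["clock"],o["tool_pos"],o["force"],o["orientation"],o["gripper_force"])
E
```

```text
wrist lid_hinge [([0.5549, 0.1256, 0.1043], 0.69), ([0.5477, 0.1721, 0.3015], 0.32)]
wrist lid_bar [([0.5479, 0.1738, 0.3028], 0.74)]
wrist plunger_top []
scene lid_hinge [([0.5574, 0.1248, 0.1046], 0.85), ([0.5474, 0.1725, 0.3082], 0.44)]
scene lid_bar [([0.5493, 0.1735, 0.3071], 0.91)]
scene plunger_top [([0.4471, -0.0867, 0.1344], 0.48)]
top lid_hinge [([0.5586, 0.1275, 0.1101], 0.57)]
top lid_bar [([0.5537, 0.1751, 0.308], 0.78)]
top plunger_top [([0.4496, -0.0833, 0.1279], 0.65)]
14.3333 [0.54792968 0.17515081 0.30625762] [-5.09461379 -1.7227263   3.56113145] [-1.79989051e+02  1.05338118e-01  8.65091067e+00] 30.022447407245636
```

View pics/scene3.png

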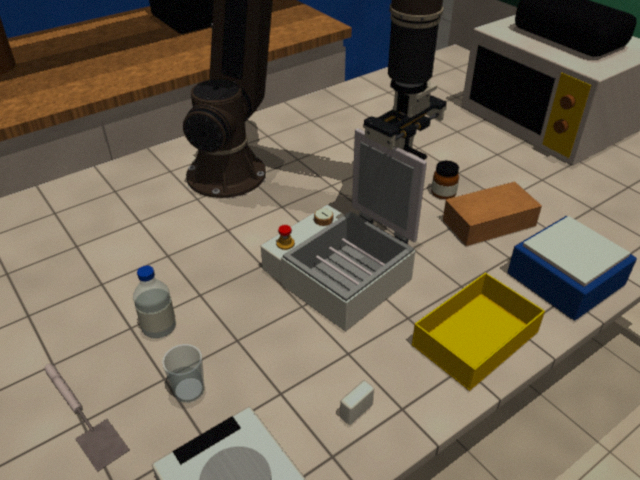

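View pics/top3.png

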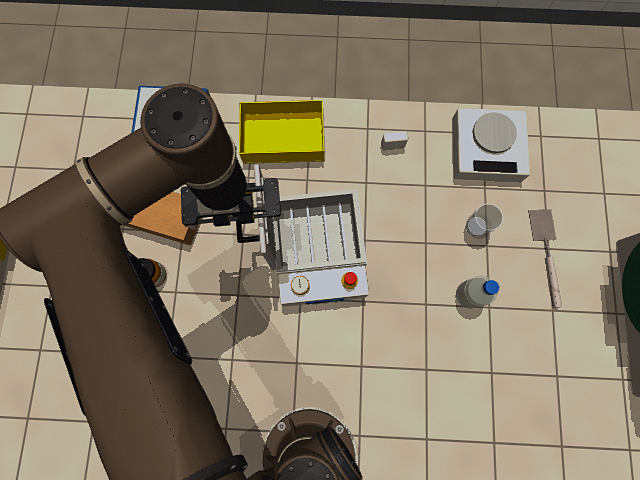

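The scene and top views show the lid standing upright. In the top view it is edge-on at about (262,215), with the bar in the fingers. The plunger is up and the bystanders haven't moved. The TCP travelled 250 mm left and 150 mm up, which is exactly the 90° arc.

```bash
python3 -c "
from plant import *
print(close_job())"
```

```text
the job is handed in; nothing more can be done
None
```

I pressed the vent plunger to its stop and released it, then swung the lid up to about 90°, held still in the grip (about 30 N). The job is handed in, but no verdict came back.

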